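# Pack a brass lampholder and press the box lid home

## Task

Put the brass lampholder into the blue fittings box, fit the box's lid, and press the lid down over the catch at each end until it sits fully home, flush on the rim all round. Let go of everything, and leave the jar, the red shade and the spray can where they stand.

Things in the scene. Friction and masses are not known exactly. Their poses are not given: they have to be found in the camera images.
- box_rim (a point): Centre of the mouth of the blue open-topped fittings box, in the plane of its rim, 80 mm above the bench. The box is fixed: outside 180 mm (its x) by 120 mm (its y) by 80 mm high, walls and floor 4 mm. x along the box's length, z up. At the middle of each short wall, inside, is a black spring catch reaching 18 mm inwards, 40 mm wide, its top 8 mm below the rim.
- lid_grip (a point): Point on the lid's wooden grip: on its centre line, 45 mm above the lid's lowest face, 12 mm below the grip's top. The grip is a bar 60 mm long (lid's x), 22 mm wide (y), 36 mm high. Same axes as the lid. With the lid set on the unpressed catches this point is 37 mm above the box's rim; with the lid home, 29 mm above it.
- lid_end_a (a point): Brass disc (16 mm) on the flange's top face, 72 mm from the lid's centre towards its +x end, 24 mm lower than lid_grip: the place to press that end. Fully home it is 5 mm above the box's rim; on an unpressed catch, 13 mm above. The catch below it yields to about 10 N and stays where it is pushed.
- lid_end_b (a point): The same brass disc at the lid's -x end, 72 mm from the centre.
- holder_center (a point): Centre (half-way up) of the loose brass lampholder: a round cup 28 mm across and 45 mm high, straight-sided for its lower 30 mm, narrowing above, standing upright on the bench; 90 g. z up along its axis. It may stand or lie in the box.
- polish: Bystander: amber glass jar of polish, 60 mm across, 85 mm high. Origin at the centre of its underside, z up.
- shade: Bystander: red conical lamp shade with a brass collar on top, 119 mm across, 100 mm high, standing on its wide end. Origin at the centre of its underside, z up.
- spray: Bystander: black spray can with green cap, 52 mm across, 160 mm high. Origin at the centre of its underside, z up.
- lid: The loose blue lid, 160 g, lying right way up on the bench at the start. Origin at the centre of its lowest face; x along its length, z up. From below: tapered steel plug 16 mm deep (3 mm clearance to the box's inner walls at its top, 7 mm at its foot: it centres itself); flange 186 mm (x) by 126 mm (y) by 5 mm; wooden grip. Fits either way round; home, the flange lies on the rim.

How it is judged:
By the outcome, as a careful person would: the job done as asked, in the order asked, and still so for the second after the job is handed in, with the robot touching nothing.
It also fails if it takes over 61 s, if anything falls off the work surface, if the arm or the gripper's body presses on something with over 40 N, if the wrist force passes 120 N, or if a joint passes its speed limit or range.

## Robot

A 7-joint arm with a two-finger parallel gripper is mounted at the origin on the work surface. World frame = base frame: x ahead of the robot, y to its left, z up, the work surface at z = 0. Lengths are in m, angles in rad, forces in N, time in s.
With the tool pointing down it reaches from about 0.4 to 0.85 m from the base axis. Payload 4.5 kg.
Tool frame: the origin (TCP) lies at the very end of the fingers, on their centre line; the grasp point (between the pads) lies 19 mm behind it; z points along the fingers, y is the line along which they close (so a half turn about z gives the same grasp; the last joint's range is limited). The gripper opens to 88 mm and grips with 3 to 60 N. Pads are 18 mm wide; open, the fingers measure 123 mm over their backs; the gripper's body (75 mm by 187 mm) begins 45 mm behind the grasp point.
Start: joints at [-1.202, 0.689, -0.195, 1.565, 0.157, 0.902, -0.215], TCP at [0.205, 0.59, 0.239] pointing down, gripper open.
Joint ranges: [-3.01, 3.01], [-0.46, 2.08], [-1.47, 1.51], [0.13, 2.56], [-1, 4.14], [0.04, 2.09], [-2.66, 2.66]. Speed limits (rad/s): [2.57, 2.57, 3.14, 3.14, 3.14, 3.14, 3.14].

## Interface

Orientations are given as a unit quaternion [x, y, z, w].
In Python, from plant import r gives the robot as it stands. The module is installed in compiled form; this text tells all that it offers.
- The arm moves only by the tool step_arm, never from a script. Its argument "increments" is a list of rows, each a list of 2 entries, a list of its own where there are three numbers: the shift along the world's x, y, z in cm, then the turn, a rotation vector about the world's x, y, z in degrees. A call has exactly 10 rows; each row shifts and turns the commanded pose from where the row before left it; what a row does not reach is not made up. A row lasts 1/10 s, in which the tool goes at most 50 mm and 8.59 degrees, less where a joint would pass 70% of its speed; a pose out of reach is approached as far as the arm can. A call is refused whole if a number of a shift passes 5 or a number of a turn 8.59, either way. A call with a gripper value outside its range is refused whole. "fingers" is the opening, from 0 (shut) to 1 (fully open), set as the call begins (left out, the last holds). The fingers move at their own pace and stop on an object; "grip_force" is the grip in N (left out, the last holds). Time passes only in rows, so rows that do not move let the fingers close, or fill a call up. It gives the time, the measured TCP pose, the force, the opening and the grip force at its end, in the units of the state.
- r.get_state(): the state, without advancing time (a new reading comes with each control period).
- r.snapshot(name): name is "scene" or "top"; returns (picture, depth): 480x640x3 uint8, red, green, blue; 480x640 float32, m along the optical axis (not along the pixel's ray), 0 where there is no reading.
- r.calibration(name): a dict with "fov_y" (degrees; the focal length in pixels is half the picture's height over the tangent of half this angle, whatever the lens; pixels are square), "cx", "cy" (the principal point, pixels), "R" (3x3) and "t" (3): a world point X has camera coordinates R X + t. Camera axes: x right, y down, z forward; pixel columns grow to the right and rows downward; lengths in m; the calibration is good to about 2 mm. A picture is of the moment at which its call begins. calibration takes no time and is no camera call.
- r.finish_job(): hands the job in; it is judged then, once.
The state is a dict: "clock": time; "q": joint angles; "qd": joint speeds; "joint_torque": joint torques, N m; "tool_pos": TCP position; "eef_rot": TCP orientation; "contact_force": force on the tool from outside, world axes, zero at the start; "moment": the same for the moment, N m; "opening": opening from 0.0 (shut) to 1.0 (fully open); "finger_force": force on a finger pad.
Only numpy, scipy, OpenCV 4.12 (cv2) and the standard library are available. Lean on these libraries where they do the work, as an engineer would, in place of code of your own. Each camera call takes 0.05 s, during which the arm holds its last target. There are 200 camera calls.

## Working session

There is one attempt and no reset: what is moved stays moved. The work goes in short steps, Python scripts to look and compute and a tool call to move; the robot and the scene stay as the last step left them, time stands still between calls to the robot, and variables do not carry over. Pictures are saved under pics/ and viewed, at most 10 in all, crops included, and the job is handed in when it is done.

Besides the shell and the picture viewer there is one more tool, called after "Request:" by a JSON object that holds its "name" and its "arguments", one argument or row to a line. step_arm: Moves the arm, as the interface text tells. Its arguments: {"type":"object","properties":{"increments":{"type":"array","items":{"type":"array"}},"fingers":{"type":"number"},"grip_force":{"type":"number"}},"required":["increments"]}

```bash
mkdir -p pics; cat > h.py <<'E'
import numpy as np, cv2
from plant import r
def snap(n):
    p,d=r.snapshot(n); c=r.calibration(n); f=240/np.tan(np.radians(c["fov_y"])/2)
    v,u=np.mgrid[:480,:640]
    C=np.stack([(u-c["cx"])/f*d,(v-c["cy"])/f*d,d],-1)
    W=(C-np.array(c["t"]))@np.array(c["R"])
    W[d==0]=np.nan
    return p,d,W
E
python3 - <<'E'
from h import *
print(r.get_state())
for n in("scene","top"):
    p,d,W=snap(n); c=r.calibration(n); print(n,c)
    np.savez(f"{n}0.npz",p=p,W=W)
    cv2.imwrite(f"pics/{n}0.png",p[:,:,::-1])
E
```

```text
{'clock': 0.0, 'q': array([-1.20219772,  0.68995736, -0.1944676 ,  1.56638508,  0.15730928,
        0.90249693, -0.21511837]), 'qd': array([ 0.00026211, -0.00144459, -0.00051987, -0.00225614,  0.00055567,
        0.00095291,  0.00082668]), 'joint_torque': array([-1.43026182e-04, -5.27558005e+01, -1.26655351e+00, -1.53423232e+01,
       -5.25395956e-02,  6.66994791e-03,  1.64593866e-04]), 'tool_pos': array([0.20522225, 0.58965576, 0.23791454]), 'eef_rot': array([ 1.66598268e-01,  9.86024419e-01, -9.26226534e-04, -6.73530681e-05]), 'contact_force': array([ 0.26455375, -0.3247119 ,  1.13397598]), 'moment': array([0.02972202, 0.07269339, 0.03945471]), 'finger_force': 0.0, 'opening': 1.003515584911509}
scene {'fov_y': 57.5543086142391, 'cx': 318.79069513028713, 'cy': 237.66949101456893, 'R': array([[-0.24618607,  0.96920474, -0.0058809 ],
       [ 0.51935368,  0.12679228, -0.84510087],
       [-0.81833012, -0.21110633, -0.53457454]]), 't': array([ 0.1487907 , -0.23308524,  1.48805148])}
top {'fov_y': 53.09144604449541, 'cx': 317.62022939334605, 'cy': 248.04316507319592, 'R': array([[ 0.00265344, -0.99982819,  0.01834513],
       [-0.99215501, -0.00492508, -0.12491672],
       [ 0.12498561, -0.01786975, -0.99199762]]), 't': array([-0.0038003 ,  0.61740959,  1.25481385])}
```

View pics/scene0.png

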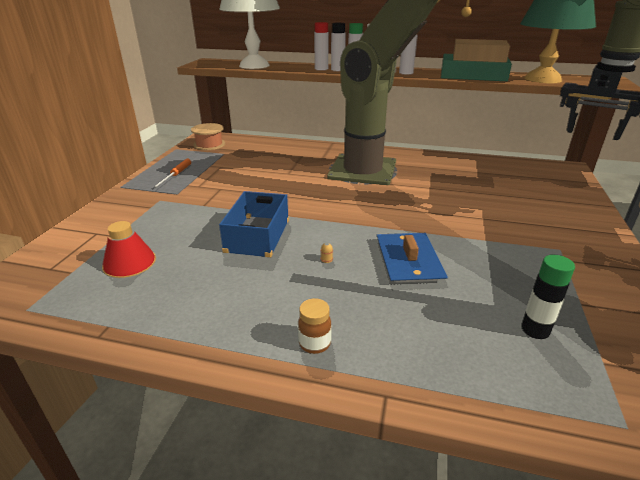

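View pics/top0.png

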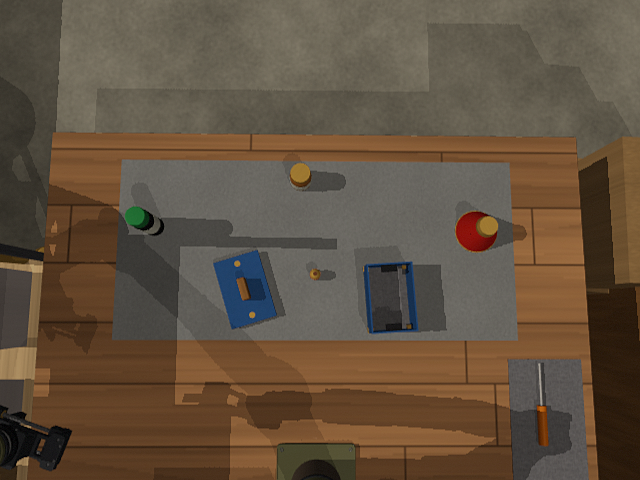

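The top view shows the lid at about (245,289) with its discs at (237,264) and (252,315). The holder is at (314,274), the box at (390,298), the jar at (300,176), the shade at (476,232) and the can at (140,217).

```bash
python3 - <<'E'
from h import *
for n in("top","scene"):
    z=np.load(n+"0.npz");p=z["p"];W=z["W"]; h=cv2.cvtColor(p,cv2.COLOR_RGB2HSV)
    blue=((h[...,0]>100)&(h[...,0]<125)&(h[...,1]>120)&(h[...,2]>40))
    hh=W[...,2]
    def rect(m,name):
        q=W[m][:,:2]; 
        q=q[~np.isnan(q[:,0])]
        (c,s,a)=cv2.minAreaRect((q*1000).astype(np.float32)); print(n,name,len(q),np.round(c,1),np.round(s,1),round(a,1),np.round(np.nanmedian(hh[m])*1000,1))
    x,y=W[...,0],W[...,1]
    if n=="top": print([np.round(W[v,u],3) for u,v in((245,289),(390,298),(314,274),(237,264),(252,315))])
    ly=W[289,245] if n=="top" else ly; 
    near=lambda cx,cy,R:(np.hypot(x-cx,y-cy)<R)
    if n=="top": L=W[300,232,:2];B=W[298,390,:2];H=W[274,314,:2]
    rect(blue&near(*L,.16)&(hh>.012)&(hh<.03),"lidflange")
    rect(near(*L,.16)&(hh>.045)&(hh<.07),"grip")
    rect(blue&near(*B,.15)&(hh>.074)&(hh<.09),"rim")
    rect(near(*H,.03)&(hh>.008)&(hh<.06),"holder")
    rect(near(*H,.03)&(hh>.035)&(hh<.06),"holdertop")
    brass=((h[...,0]>10)&(h[...,0]<25)&(h[...,1]>120)&(h[...,2]>110))
    k,l,s,c=cv2.connectedComponentsWithStats((brass&near(*L,.13)).astype(np.uint8))
    for i in range(1,k):
        if s[i,4]>5: print(n,"brass",s[i,4],c[i],np.round(np.nanmedian(W[l==i],0),4))
E
```

```text
[array([0.506, 0.189, 0.057]), array([ 0.485, -0.2  ,  0.005]), array([0.548, 0.008, 0.032]), array([0.574, 0.216, 0.026]), array([0.438, 0.173, 0.025])]
top lidflange 2843 [508.2 195.6] [184.6 125.3] 17.3 20.7
top grip 199 [507.  195.9] [59.9 22.4] 17.4 55.8
top rim 361 [ 485.9 -192.4] [178.2 120.8] 3.8 79.0
top holder 101 [552.7  12.9] [43.7 35.9] 27.8 37.0
top holdertop 56 [547.9   6.9] [22.7 24.5] 76.1 41.3
top brass 23 [236.7826087  263.08695652] [0.5778 0.2163 0.0209]
top brass 139 [242.01438849 288.32374101] [0.5086 0.1967 0.0565]
top brass 25 [251.6  314.44] [0.4408 0.1737 0.0221]
top brass 105 [231.07619048 346.02857143] [ 0.355   0.2311 -0.0007]
scene lidflange 2041 [508.  192.9] [188.3 124.8] 17.5 20.7
scene grip 183 [508.8 192.7] [60.7 21.7] 16.6 55.6
scene rim 377 [ 485.9 -194.1] [182.2 120. ] 3.8 78.2
scene holder 173 [552.4   6.1] [20.2 28.6] 34.0 28.9
scene holdertop 56 [552.3   4.9] [18.1 23.8] 35.5 40.4
scene brass 128 [426.8984375 231.109375 ] [ 3.599e-01  2.303e-01 -1.000e-04]
scene brass 166 [411.38554217 244.60843373] [0.5202 0.1972 0.0555]
scene brass 20 [416.55 271.65] [0.5754 0.2143 0.0216]
```

Request:
{"name": "step_arm", "arguments": {
  "increments": [
    [[1.7, -2.9, 0], [0, 0, 1.15]],
    [[1.7, -2.9, 0], [0, 0, 1.15]],
    [[1.7, -2.9, 0], [0, 0, 1.15]],
    [[1.7, -2.9, 0], [0, 0, 1.15]],
    [[1.7, -2.9, 0], [0, 0, 1.15]],
    [[1.7, -2.9, 0], [0, 0, 1.15]],
    [[1.7, -2.9, 0], [0, 0, 1.15]],
    [[1.7, -2.9, 0], [0, 0, 1.15]],
    [[1.7, -2.9, 0], [0, 0, 1.15]],
    [[1.7, -2.9, 0], [0, 0, 1.15]]
  ],
  "fingers": 1,
  "grip_force": 20
}}

```text
clock: 1.1
tool_pos: [0.3757, 0.2989, 0.2385]
eef_rot: [0.067, 0.998, -0.0, -0.0]
contact_force: [1.0, 0.1, 0.1]
opening: 0.999
finger_force: 0.0
```

Request:
{"name": "step_arm", "arguments": {
  "increments": [
    [[1.7, -2.9, 0], [0, 0, 1.15]],
    [[1.7, -2.9, 0], [0, 0, 1.15]],
    [[1.7, -2.9, 0], [0, 0, 1.15]],
    [[1.7, -2.9, 0], [0, 0, 1.15]],
    [[1.7, -2.9, 0], [0, 0, 1.15]],
    [[1.7, -2.9, 0], [0, 0, 1.15]],
    [[1.7, -2.9, 0], [0, 0, 1.15]],
    [[1.7, -2.9, 0], [0, 0, 1.15]],
    [[1.7, -2.9, 0], [0, 0, 1.15]],
    [[1.7, -2.9, 0], [0, 0, 1.15]]
  ]
}}

```text
clock: 2.1
tool_pos: [0.5456, 0.0089, 0.2385]
eef_rot: [-0.034, 0.999, 0.0, -0.0]
contact_force: [0.5, 0.2, 0.8]
opening: 1.002
finger_force: 0.0
```

Request:
{"name": "step_arm", "arguments": {
  "increments": [
    [[0.2, -0.1, -3], [0, 0, 0]],
    [[0.2, -0.2, -3], [0, 0, 0]],
    [[0.05, 0, -3], [0, 0, 0]],
    [[0, 0, -3], [0, 0, 0]],
    [[0, 0, -3], [0, 0, 0]],
    [[0, 0, -3], [0, 0, 0]],
    [[0, 0, -2], [0, 0, 0]],
    [[0, 0, -1.5], [0, 0, 0]],
    [[0, 0, -1], [0, 0, 0]],
    [[0, 0, -0.5], [0, 0, 0]]
  ]
}}

```text
clock: 3.1
tool_pos: [0.5494, 0.0073, 0.0078]
eef_rot: [-0.033, 0.999, -0.0, -0.001]
contact_force: [-0.6, -0.6, -0.2]
opening: 1.0
finger_force: 0.0
```

Request:
{"name": "step_arm", "arguments": {
  "increments": [
    [[0, 0, 0], [0, 0, 0]],
    [[0, 0, 0], [0, 0, 0]],
    [[0, 0, 0], [0, 0, 0]],
    [[0, 0, 0], [0, 0, 0]],
    [[0, 0, 0], [0, 0, 0]],
    [[0, 0, 0], [0, 0, 0]],
    [[0, 0, 0], [0, 0, 0]],
    [[0, 0, 0], [0, 0, 0]],
    [[0, 0, 0], [0, 0, 0]],
    [[0, 0, 0], [0, 0, 0]]
  ],
  "fingers": 0
}}

```text
clock: 4.1
tool_pos: [0.5499, 0.0071, 0.0088]
eef_rot: [-0.033, 0.999, -0.0, -0.0]
contact_force: [0.8, -1.0, 1.8]
opening: 0.302
finger_force: 20.0
```

Request:
{"name": "step_arm", "arguments": {
  "increments": [
    [[0, 0, 2], [0, 0, 0]],
    [[0, 0, 3], [0, 0, 0]],
    [[0, 0, 4], [0, 0, 0]],
    [[0, 0, 4], [0, 0, 0]],
    [[0, -1, 3], [0, 0, 0]],
    [[-1, -3, 1], [0, 0, 0]],
    [[-1.2, -4, 0], [0, 0, 0]],
    [[-1.2, -4, 0], [0, 0, 0]],
    [[-1.5, -4, 0], [0, 0, 0]],
    [[-1.5, -4, 0], [0, 0, 0]]
  ]
}}

```text
clock: 5.1
tool_pos: [0.485, -0.194, 0.1786]
eef_rot: [-0.034, 0.999, 0.0, -0.0]
contact_force: [0.2, -0.3, -1.5]
opening: 0.306
finger_force: 20.0
```

```bash
python3 - <<'E'
from h import *
p,d,W=snap("scene"); print(r.get_state()["tool_pos"])
cv2.imwrite("pics/s1.png",cv2.resize(p[100:320,170:500,::-1],None,fx=2.4,fy=2.4))
E
```

```text
[ 0.4802441  -0.20370932  0.17794289]
```

View pics/s1.png

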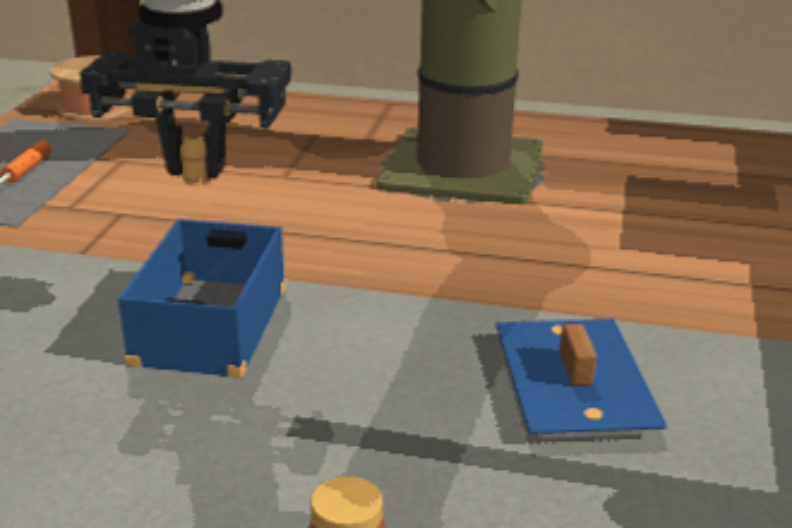

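The holder is held between the fingers (crop 193,160) above the box, and the lid is undisturbed. I'll lower it in now.

Request:
{"name": "step_arm", "arguments": {
  "increments": [
    [[0, 0, 0], [0, 0, 0]],
    [[0, 0, 0], [0, 0, 0]],
    [[0, 0, -1], [0, 0, 0]],
    [[0, 0, -2], [0, 0, 0]],
    [[0, 0, -3], [0, 0, 0]],
    [[0, 0, -3], [0, 0, 0]],
    [[0, 0, -3], [0, 0, 0]],
    [[0, 0, -2], [0, 0, 0]],
    [[0, 0, -1], [0, 0, 0]],
    [[0, 0, -0.5], [0, 0, 0]]
  ]
}}

```text
clock: 6.15
tool_pos: [0.4859, -0.1911, 0.0226]
eef_rot: [-0.034, 0.999, 0.001, -0.001]
contact_force: [0.5, 0.4, -2.1]
opening: 0.305
finger_force: 20.0
```

Request:
{"name": "step_arm", "arguments": {
  "increments": [
    [[0, 0, 0], [0, 0, 0]],
    [[0, 0, 0], [0, 0, 0]],
    [[0, 0, 0], [0, 0, 0]],
    [[0, 0, 0], [0, 0, 0]],
    [[0, 0, 0], [0, 0, 0]],
    [[0, 0, 0], [0, 0, 0]],
    [[0, 0, 0], [0, 0, 0]],
    [[0, 0, 0], [0, 0, 0]],
    [[0, 0, 0], [0, 0, 0]],
    [[0, 0, 0], [0, 0, 0]]
  ],
  "fingers": 0.55
}}

```text
clock: 7.15
tool_pos: [0.4858, -0.1927, 0.0237]
eef_rot: [-0.033, 0.999, 0.0, -0.0]
contact_force: [0.3, 0.1, -0.2]
opening: 0.549
finger_force: 0.0
```

Request:
{"name": "step_arm", "arguments": {
  "increments": [
    [[0, 0, 1], [0, 0, 0]],
    [[0, 0, 2], [0, 0, 0]],
    [[0, 0, 3], [0, 0, 0]],
    [[0, 0, 4], [0, 0, 0]],
    [[0, 0, 4], [0, 0, 0]],
    [[0, 1, 3], [0, 0, 0]],
    [[0.2, 2.7, 0], [0, 0, 1.5]],
    [[0.2, 4, 0], [0, 0, 1.5]],
    [[0.2, 4, 0], [0, 0, 1.5]],
    [[0.3, 4, 0], [0, 0, 1.5]]
  ]
}}

```text
clock: 8.15
tool_pos: [0.4945, -0.0345, 0.1946]
eef_rot: [-0.086, 0.996, -0.0, 0.0]
contact_force: [0.3, -0.1, 0.2]
opening: 0.55
finger_force: 0.0
```

Request:
{"name": "step_arm", "arguments": {
  "increments": [
    [[0.3, 4, 0], [0, 0, 1.5]],
    [[0.3, 4, 0], [0, 0, 1.5]],
    [[0.3, 4, 0], [0, 0, 1.5]],
    [[0.2, 4, 0], [0, 0, 1.5]],
    [[0.2, 3, 0], [0, 0, 1.5]],
    [[0, 2, 0], [0, 0, 0]],
    [[0, 1, 0], [0, 0, 0]],
    [[0, 1, 0], [0, 0, 0]],
    [[0, 0, 0], [0, 0, 0]],
    [[0, 0, 0], [0, 0, 0]]
  ],
  "fingers": 0.8
}}

```text
clock: 9.15
tool_pos: [0.5079, 0.193, 0.1938]
eef_rot: [-0.15, 0.989, -0.001, -0.0]
contact_force: [-0.1, -0.8, -1.0]
opening: 0.8
finger_force: 0.0
```

```bash
python3 - <<'E'
from h import *
s=r.get_state();print(s["tool_pos"],s["eef_rot"],s["clock"])
p,d,W=snap("top")
cv2.imwrite("pics/t2.png",cv2.resize(p[220:350,190:450,::-1],None,fx=3,fy=3))
E
```

```text
[0.50791488 0.19298364 0.19375001] [-1.49929117e-01  9.88696571e-01 -5.57458350e-04 -1.99241290e-04] 9.15
```

View pics/t2.png

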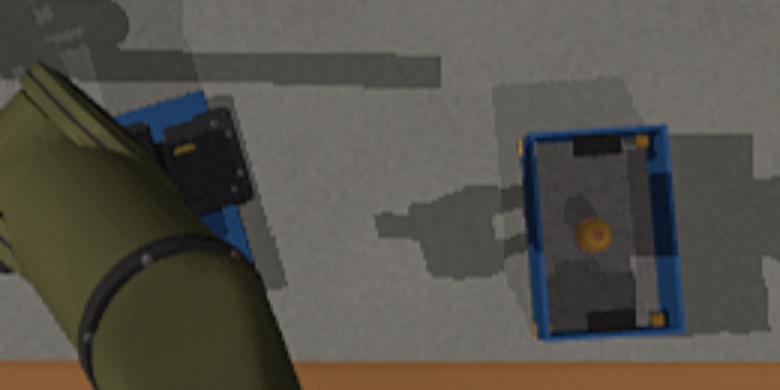

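The holder stands mid-box (crop 593,235). Next I grasp the lid's grip.

Request:
{"name": "step_arm", "arguments": {
  "increments": [
    [[0, 0.1, -1], [0, 0, 0]],
    [[0, 0, -2], [0, 0, 0]],
    [[0, 0, -3], [0, 0, 0]],
    [[0, 0, -3], [0, 0, 0]],
    [[0, 0, -3], [0, 0, 0]],
    [[0, 0, -2], [0, 0, 0]],
    [[0, 0, -1.2], [0, 0, 0]],
    [[0, 0, -0.7], [0, 0, 0]],
    [[0, 0, -0.5], [0, 0, 0]],
    [[0, 0, -0.2], [0, 0, 0]]
  ]
}}

```text
clock: 10.2
tool_pos: [0.5081, 0.1954, 0.0279]
eef_rot: [-0.15, 0.989, 0.0, 0.0]
contact_force: [0.3, 0.1, -0.6]
opening: 0.801
finger_force: 0.0
```

Request:
{"name": "step_arm", "arguments": {
  "increments": [
    [[0, 0, 0], [0, 0, 0]],
    [[0, 0, 0], [0, 0, 0]],
    [[0, 0, 0], [0, 0, 0]],
    [[0, 0, 0], [0, 0, 0]],
    [[0, 0, 0], [0, 0, 0]],
    [[0, 0, 0], [0, 0, 0]],
    [[0, 0, 0], [0, 0, 0]],
    [[0, 0, 0], [0, 0, 0]],
    [[0, 0, 0], [0, 0, 0]],
    [[0, 0, 0], [0, 0, 0]]
  ],
  "fingers": 0,
  "grip_force": 35
}}

```text
clock: 11.2
tool_pos: [0.5079, 0.1952, 0.0278]
eef_rot: [-0.15, 0.989, -0.0, 0.0]
contact_force: [-0.5, -0.5, 1.3]
opening: 0.248
finger_force: 35.0
```

Request:
{"name": "step_arm", "arguments": {
  "increments": [
    [[0, 0, 1], [0, 0, 0]],
    [[0, 0, 2], [0, 0, 0]],
    [[0, 0, 3], [0, 0, 0]],
    [[0, 0, 3.5], [0, 0, 0]],
    [[0, 0, 3.5], [0, 0, 0]],
    [[0, -1, 3], [0, 0, -1]],
    [[-0.2, -2, 1], [0, 0, -1]],
    [[-0.2, -3, 0], [0, 0, -1]],
    [[-0.2, -3, 0], [0, 0, -1]],
    [[-0.2, -3, 0], [0, 0, -1]]
  ]
}}

```text
clock: 12.2
tool_pos: [0.4993, 0.0742, 0.1983]
eef_rot: [-0.107, 0.994, -0.0, -0.0]
contact_force: [0.2, -0.6, -2.7]
opening: 0.248
finger_force: 35.0
```

Request:
{"name": "step_arm", "arguments": {
  "increments": [
    [[-0.2, -3, 0], [0, 0, -1]],
    [[-0.2, -3, 0], [0, 0, -1]],
    [[-0.2, -3, 0], [0, 0, -1]],
    [[-0.2, -3, 0], [0, 0, -1]],
    [[-0.2, -3, 0], [0, 0, -1]],
    [[-0.2, -3, 0], [0, 0, -1]],
    [[-0.2, -3, 0], [0, 0, -1]],
    [[0, -3, 0], [0, 0, -1]],
    [[0, -2, 0], [0, 0, -0.5]],
    [[0, -0.8, 0], [0, 0, 0]]
  ]
}}

```text
clock: 13.2
tool_pos: [0.4849, -0.1952, 0.1978]
eef_rot: [-0.031, 1.0, -0.0, -0.0]
contact_force: [-0.4, 0.6, -2.1]
opening: 0.245
finger_force: 35.0
```

Request:
{"name": "step_arm", "arguments": {
  "increments": [
    [[0, 0, 0], [0, 0, 0]],
    [[0, 0, 0], [0, 0, 0]],
    [[0, 0, 0], [0, 0, 0]],
    [[0, 0, 0], [0, 0, 0]],
    [[0, 0, 0], [0, 0, 0]],
    [[0, 0, -0.5], [0, 0, 0]],
    [[0, 0, -1], [0, 0, 0]],
    [[0, 0, -1], [0, 0, 0]],
    [[0, 0, -0.5], [0, 0, 0]],
    [[0, 0, 0], [0, 0, 0]]
  ]
}}

```text
clock: 14.2
tool_pos: [0.4851, -0.1925, 0.1665]
eef_rot: [-0.033, 0.999, 0.0, -0.001]
contact_force: [-0.6, -0.1, -1.4]
opening: 0.244
finger_force: 35.0
```

```bash
python3 - <<'E'
from h import *
s=r.get_state();print(s["tool_pos"],s["eef_rot"],s["clock"])
for n in("top","scene"):
    p,d,W=snap(n);hh=W[...,2];h=cv2.cvtColor(p,cv2.COLOR_RGB2HSV)
    blue=((h[...,0]>100)&(h[...,0]<125)&(h[...,1]>120)&(h[...,2]>40))
    m=blue&(hh>.115)&(hh<.18)&(W[...,1]<0)
    q=(W[m][:,:2]*1000).astype(np.float32); print(n,len(q),cv2.minAreaRect(q),np.median(hh[m]))
    if n=="scene": cv2.imwrite("pics/s3.png",cv2.resize(p[100:290,150:400,::-1],None,fx=3,fy=3))
E
```

```text
[ 0.48508479 -0.19248997  0.16654027] [-3.33847860e-02  9.99441812e-01  4.07688446e-04 -1.16380882e-03] 14.2
top 1927 ((484.91693115234375, -190.21826171875), (183.79888916015625, 124.67788696289062), 3.5075817108154297) 0.15913752958882446
scene 1306 ((486.37677001953125, -191.0801544189453), (189.0118865966797, 123.57075500488281), 3.1565003395080566) 0.16008877646609698
```

View pics/s3.png

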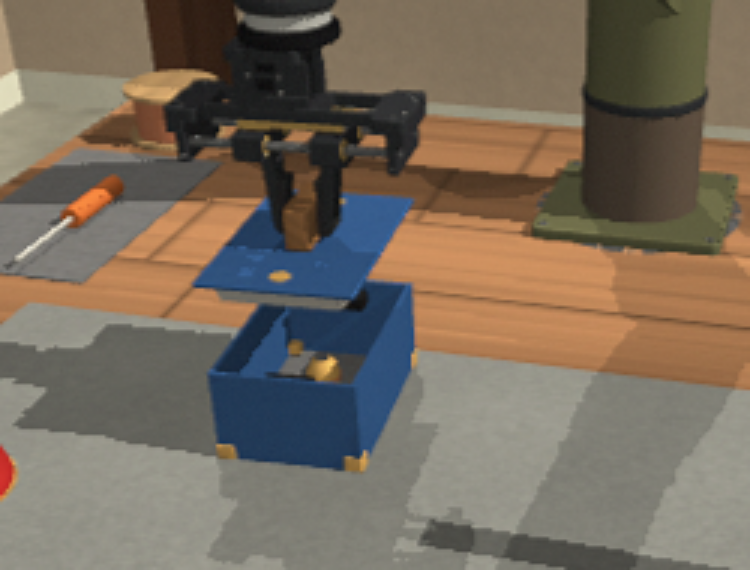

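The lid is held level over the box, with the holder inside at crop (322,367). The lid centre is about 2 mm off in y, so I'll correct that while lowering.

Request:
{"name": "step_arm", "arguments": {
  "increments": [
    [[0, -0.2, 0], [0, 0, 0]],
    [[0, 0, -0.7], [0, 0, 0]],
    [[0, 0, -1], [0, 0, 0]],
    [[0, 0, -1], [0, 0, 0]],
    [[0, 0, -1], [0, 0, 0]],
    [[0, 0, -0.7], [0, 0, 0]],
    [[0, 0, -0.6], [0, 0, 0]],
    [[0, 0, -0.5], [0, 0, 0]],
    [[0, 0, -0.3], [0, 0, 0]],
    [[0, 0, 0], [0, 0, 0]]
  ]
}}

```text
clock: 15.3
tool_pos: [0.4858, -0.1946, 0.1095]
eef_rot: [-0.033, 0.999, 0.0, -0.0]
contact_force: [-0.2, 0.4, -1.7]
opening: 0.241
finger_force: 35.0
```

Request:
{"name": "step_arm", "arguments": {
  "increments": [
    [[0, 0, -0.2], [0, 0, 0]],
    [[0, 0, -0.2], [0, 0, 0]],
    [[0, 0, -0.2], [0, 0, 0]],
    [[0, 0, -0.2], [0, 0, 0]],
    [[0, 0, -0.1], [0, 0, 0]],
    [[0, 0, 0], [0, 0, 0]],
    [[0, 0, 0], [0, 0, 0]],
    [[0, 0, 0], [0, 0, 0]],
    [[0, 0, 0], [0, 0, 0]],
    [[0, 0, 0], [0, 0, 0]]
  ]
}}

```text
clock: 16.3
tool_pos: [0.4859, -0.1947, 0.1008]
eef_rot: [-0.033, 0.999, 0.0, 0.0]
contact_force: [0.1, 0.6, -1.9]
opening: 0.244
finger_force: 35.0
```

Inside the rim with no contact yet. I'll go 2 mm lower and release.

Request:
{"name": "step_arm", "arguments": {
  "increments": [
    [[0, 0, -0.1], [0, 0, 0]],
    [[0, 0, -0.1], [0, 0, 0]],
    [[0, 0, 0], [0, 0, 0]],
    [[0, 0, 0], [0, 0, 0]],
    [[0, 0, 0], [0, 0, 0]],
    [[0, 0, 0], [0, 0, 0]],
    [[0, 0, 0], [0, 0, 0]],
    [[0, 0, 0], [0, 0, 0]],
    [[0, 0, 0], [0, 0, 0]],
    [[0, 0, 0], [0, 0, 0]]
  ]
}}

```text
clock: 17.3
tool_pos: [0.486, -0.1947, 0.0997]
eef_rot: [-0.033, 0.999, -0.0, 0.0]
contact_force: [-2.2, 0.8, 8.3]
opening: 0.243
finger_force: 35.0
```

Request:
{"name": "step_arm", "arguments": {
  "increments": [
    [[0, 0, 0], [0, 0, 0]],
    [[0, 0, 0], [0, 0, 0]],
    [[0, 0, 0], [0, 0, 0]],
    [[0, 0, 0], [0, 0, 0]],
    [[0, 0, 0], [0, 0, 0]],
    [[0, 0, 0], [0, 0, 0]],
    [[0, 0, 1], [0, 0, 0]],
    [[0, 0, 2], [0, 0, 0]],
    [[0, 0, 2], [0, 0, 0]],
    [[0, 0, 2], [0, 0, 0]]
  ],
  "fingers": 0.7
}}

```text
clock: 18.3
tool_pos: [0.4858, -0.1946, 0.1701]
eef_rot: [-0.033, 0.999, 0.0, 0.0]
contact_force: [-0.4, -0.1, 0.7]
opening: 0.699
finger_force: 0.0
```

Request:
{"name": "step_arm", "arguments": {
  "increments": [
    [[0, 0, 2], [0, 0, 0]],
    [[2, 0.1, 0], [0, 0, 0]],
    [[2, 0.2, 0], [0, 0, 0]],
    [[2, 0.2, 0], [0, 0, 0]],
    [[1.2, 0.1, 0], [0, 0, 0]],
    [[0, 0, 0], [0, 0, 0]],
    [[0, 0, 0], [0, 0, 0]],
    [[0, 0, 0], [0, 0, 0]],
    [[0, 0, 0], [0, 0, 0]],
    [[0, 0, 0], [0, 0, 0]]
  ],
  "fingers": 0
}}

```text
clock: 19.3
tool_pos: [0.5573, -0.1889, 0.1889]
eef_rot: [-0.033, 0.999, -0.0, -0.0]
contact_force: [0.2, -0.4, 0.2]
opening: 0.005
finger_force: 0.0
```

```bash
cat > lid.py <<'E'
from h import *
import sys
s=r.get_state();print(s["tool_pos"],s["contact_force"],s["clock"])
p,d,W=snap("scene");hh=W[...,2];h=cv2.cvtColor(p,cv2.COLOR_RGB2HSV)
blue=((h[...,0]>100)&(h[...,0]<125)&(h[...,1]>120)&(h[...,2]>40))
cv2.imwrite(f"pics/{sys.argv[1]}.png",cv2.resize(p[100:290,150:400,::-1],None,fx=3,fy=3))
m=blue&(hh>.07)&(hh<.12)&(W[...,1]<-.1); top=m&(hh>np.nanmedian(hh[m])-.006)
q=W[top]; print(cv2.minAreaRect((q[:,:2]*1000).astype(np.float32)))
A=np.c_[q[:,0]-.486,q[:,1]+.193,np.ones(len(q))]; a=np.linalg.lstsq(A,q[:,2],rcond=None)[0]
print("flange top: slopes,z mm",a[:2],a[2]*1000,"ends +-72:",(a[2]+.072*a[0])*1000,(a[2]-.072*a[0])*1000)
E
python3 lid.py s4
```

```text
[ 0.55731456 -0.18890667  0.18886752] [ 0.16580895 -0.38958844  0.21019376] 19.3
((487.347900390625, -193.71890258789062), (185.23106384277344, 124.96662902832031), 2.7177085876464844)
flange top: slopes,z mm [-0.00295122 -0.00246119] 92.75365328245356 ends +-72: 92.5411654866812 92.96614107822592
```

View pics/s4.png

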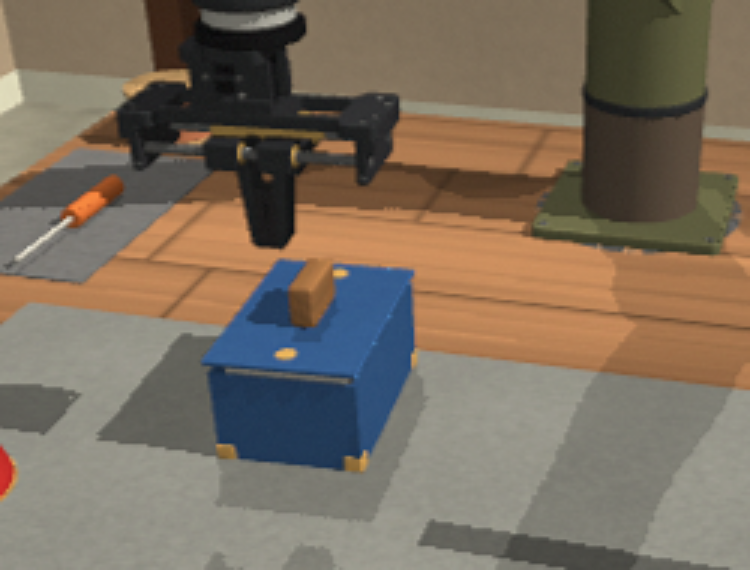

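The lid sits level on the unpressed catches, flange top at 93 mm, with the near disc at crop (286,354). The tool is above the +x disc, so I'll press that end.

Request:
{"name": "step_arm", "arguments": {
  "increments": [
    [[0, 0, -1], [0, 0, 0]],
    [[0, 0, -2], [0, 0, 0]],
    [[0, 0, -2], [0, 0, 0]],
    [[0, 0, -1.5], [0, 0, 0]],
    [[0, 0, -1], [0, 0, 0]],
    [[0, 0, -0.8], [0, 0, 0]],
    [[0, 0, -0.5], [0, 0, 0]],
    [[0, 0, -0.3], [0, 0, 0]],
    [[0, 0, -0.2], [0, 0, 0]],
    [[0, 0, 0], [0, 0, 0]]
  ]
}}

```text
clock: 20.35
tool_pos: [0.558, -0.1887, 0.0959]
eef_rot: [-0.033, 0.999, -0.0, 0.0]
contact_force: [-0.4, 0.6, -0.3]
opening: 0.005
finger_force: 0.0
```

Request:
{"name": "step_arm", "arguments": {
  "increments": [
    [[0, 0, -0.1], [0, 0, 0]],
    [[0, 0, -0.1], [0, 0, 0]],
    [[0, 0, -0.1], [0, 0, 0]],
    [[0, 0, -0.1], [0, 0, 0]],
    [[0, 0, -0.1], [0, 0, 0]],
    [[0, 0, -0.1], [0, 0, 0]],
    [[0, 0, -0.1], [0, 0, 0]],
    [[0, 0, -0.1], [0, 0, 0]],
    [[0, 0, -0.1], [0, 0, 0]],
    [[0, 0, 0], [0, 0, 0]]
  ]
}}

```text
clock: 21.35
tool_pos: [0.5588, -0.1887, 0.088]
eef_rot: [-0.033, 0.999, -0.0, 0.001]
contact_force: [-0.7, 0.4, 8.4]
opening: 0.005
finger_force: 4.0
```

Request:
{"name": "step_arm", "arguments": {
  "increments": [
    [[0, 0, -0.1], [0, 0, 0]],
    [[0, 0, -0.1], [0, 0, 0]],
    [[0, 0, -0.1], [0, 0, 0]],
    [[0, 0, -0.1], [0, 0, 0]],
    [[0, 0, 0], [0, 0, 0]],
    [[0, 0, 0], [0, 0, 0]],
    [[0, 0, 0], [0, 0, 0]],
    [[0, 0, 0], [0, 0, 0]],
    [[0, 0, 0], [0, 0, 0]],
    [[0, 0, 0], [0, 0, 0]]
  ]
}}

```text
clock: 22.35
tool_pos: [0.5591, -0.1887, 0.0863]
eef_rot: [-0.033, 0.999, -0.001, 0.002]
contact_force: [-5.2, 0.3, 24.9]
opening: 0.007
finger_force: 12.7
```

That end is at or near its stop, at 25 N. Now the other end.

Request:
{"name": "step_arm", "arguments": {
  "increments": [
    [[0, 0, 1], [0, 0, 0]],
    [[0, 0, 2], [0, 0, 0]],
    [[0, 0, 3], [0, 0, 0]],
    [[0, 0, 3], [0, 0, 0]],
    [[-1.4, -0.1, 1], [0, 0, 0]],
    [[-3, -0.2, 0], [0, 0, 0]],
    [[-3, -0.2, 0], [0, 0, 0]],
    [[-3, -0.2, 0], [0, 0, 0]],
    [[-3, -0.2, 0], [0, 0, 0]],
    [[-1, -0.1, 0], [0, 0, 0]]
  ]
}}

```text
clock: 23.35
tool_pos: [0.4102, -0.1991, 0.1827]
eef_rot: [-0.033, 0.999, -0.0, -0.002]
contact_force: [0.0, -0.2, -0.3]
opening: 0.003
finger_force: 0.0
```

Request:
{"name": "step_arm", "arguments": {
  "increments": [
    [[0, 0, 0], [0, 0, 0]],
    [[0, 0, -1], [0, 0, 0]],
    [[0, 0, -2], [0, 0, 0]],
    [[0, 0, -2], [0, 0, 0]],
    [[0, 0, -1.5], [0, 0, 0]],
    [[0, 0, -1], [0, 0, 0]],
    [[0, 0, -0.6], [0, 0, 0]],
    [[0, 0, -0.2], [0, 0, 0]],
    [[0, 0, 0], [0, 0, 0]],
    [[0, 0, 0], [0, 0, 0]]
  ]
}}

```text
clock: 24.35
tool_pos: [0.4143, -0.1988, 0.1002]
eef_rot: [-0.033, 0.999, -0.0, 0.001]
contact_force: [-0.2, 0.3, 0.0]
opening: 0.006
finger_force: 0.0
```

Request:
{"name": "step_arm", "arguments": {
  "increments": [
    [[0, 0, -0.1], [0, 0, 0]],
    [[0, 0, -0.1], [0, 0, 0]],
    [[0, 0, -0.1], [0, 0, 0]],
    [[0, 0, -0.1], [0, 0, 0]],
    [[0, 0, -0.1], [0, 0, 0]],
    [[0, 0, -0.1], [0, 0, 0]],
    [[0, 0, -0.1], [0, 0, 0]],
    [[0, 0, -0.1], [0, 0, 0]],
    [[0, 0, 0], [0, 0, 0]],
    [[0, 0, 0], [0, 0, 0]]
  ]
}}

```text
clock: 25.35
tool_pos: [0.4136, -0.1987, 0.0921]
eef_rot: [-0.033, 0.999, -0.0, -0.0]
contact_force: [-0.0, 1.1, 6.0]
opening: 0.005
finger_force: 3.1
```

Request:
{"name": "step_arm", "arguments": {
  "increments": [
    [[0, 0, -0.1], [0, 0, 0]],
    [[0, 0, -0.1], [0, 0, 0]],
    [[0, 0, -0.1], [0, 0, 0]],
    [[0, 0, -0.1], [0, 0, 0]],
    [[0, 0, -0.1], [0, 0, 0]],
    [[0, 0, -0.1], [0, 0, 0]],
    [[0, 0, -0.1], [0, 0, 0]],
    [[0, 0, -0.1], [0, 0, 0]],
    [[0, 0, 0], [0, 0, 0]],
    [[0, 0, 0], [0, 0, 0]]
  ]
}}

```text
clock: 26.35
tool_pos: [0.4127, -0.1987, 0.0854]
eef_rot: [-0.033, 0.999, -0.001, -0.0]
contact_force: [-4.0, 1.6, 25.4]
opening: 0.003
finger_force: 12.5
```

Request:
{"name": "step_arm", "arguments": {
  "increments": [
    [[0, 0, -0.1], [0, 0, 0]],
    [[0, 0, -0.1], [0, 0, 0]],
    [[0, 0, 0], [0, 0, 0]],
    [[0, 0, 0], [0, 0, 0]],
    [[0, 0, 0], [0, 0, 0]],
    [[0, 0, 0], [0, 0, 0]],
    [[0, 0, 0], [0, 0, 0]],
    [[0, 0, 0], [0, 0, 0]],
    [[0, 0, 0], [0, 0, 0]],
    [[0, 0, 0], [0, 0, 0]]
  ]
}}

```text
clock: 27.35
tool_pos: [0.4127, -0.1988, 0.0853]
eef_rot: [-0.033, 0.999, -0.001, 0.0]
contact_force: [-8.1, 3.5, 49.6]
opening: 0.0
finger_force: 24.8
```

The −x end is at a hard stop. I'll re-press the +x end now that the lid is level.

Request:
{"name": "step_arm", "arguments": {
  "increments": [
    [[0, 0, 1], [0, 0, 0]],
    [[0, 0, 2], [0, 0, 0]],
    [[0, 0, 3], [0, 0, 0]],
    [[0, 0, 3], [0, 0, 0]],
    [[1.4, 0.1, 1], [0, 0, 0]],
    [[3, 0.2, 0], [0, 0, 0]],
    [[3, 0.2, 0], [0, 0, 0]],
    [[3, 0.2, 0], [0, 0, 0]],
    [[3, 0.2, 0], [0, 0, 0]],
    [[1, 0.1, 0], [0, 0, 0]]
  ]
}}

```text
clock: 28.35
tool_pos: [0.5607, -0.1878, 0.1816]
eef_rot: [-0.034, 0.999, 0.0, 0.001]
contact_force: [-0.0, 0.3, 0.2]
opening: 0.003
finger_force: 0.0
```

Request:
{"name": "step_arm", "arguments": {
  "increments": [
    [[0, 0, 0], [0, 0, 0]],
    [[0, 0, -1], [0, 0, 0]],
    [[0, 0, -2], [0, 0, 0]],
    [[0, 0, -2], [0, 0, 0]],
    [[0, 0, -1.5], [0, 0, 0]],
    [[0, 0, -1], [0, 0, 0]],
    [[0, 0, -0.6], [0, 0, 0]],
    [[0, 0, -0.3], [0, 0, 0]],
    [[0, 0, -0.2], [0, 0, 0]],
    [[0, 0, 0], [0, 0, 0]]
  ]
}}

```text
clock: 29.35
tool_pos: [0.558, -0.1888, 0.096]
eef_rot: [-0.033, 0.999, -0.0, 0.0]
contact_force: [0.7, -0.9, -0.2]
opening: 0.006
finger_force: 0.0
```

Request:
{"name": "step_arm", "arguments": {
  "increments": [
    [[0, 0, -0.1], [0, 0, 0]],
    [[0, 0, -0.1], [0, 0, 0]],
    [[0, 0, -0.1], [0, 0, 0]],
    [[0, 0, -0.1], [0, 0, 0]],
    [[0, 0, -0.1], [0, 0, 0]],
    [[0, 0, 0], [0, 0, 0]],
    [[0, 0, 0], [0, 0, 0]],
    [[0, 0, 0], [0, 0, 0]],
    [[0, 0, 0], [0, 0, 0]],
    [[0, 0, 0], [0, 0, 0]]
  ]
}}

```text
clock: 30.35
tool_pos: [0.5579, -0.1887, 0.0908]
eef_rot: [-0.033, 0.999, 0.0, 0.0]
contact_force: [-0.5, -0.3, 0.3]
opening: 0.002
finger_force: 0.0
```

Request:
{"name": "step_arm", "arguments": {
  "increments": [
    [[0, 0, -0.1], [0, 0, 0]],
    [[0, 0, -0.1], [0, 0, 0]],
    [[0, 0, -0.1], [0, 0, 0]],
    [[0, 0, -0.1], [0, 0, 0]],
    [[0, 0, -0.1], [0, 0, 0]],
    [[0, 0, -0.1], [0, 0, 0]],
    [[0, 0, -0.1], [0, 0, 0]],
    [[0, 0, -0.1], [0, 0, 0]],
    [[0, 0, 0], [0, 0, 0]],
    [[0, 0, 0], [0, 0, 0]]
  ]
}}

```text
clock: 31.35
tool_pos: [0.558, -0.1887, 0.0854]
eef_rot: [-0.033, 0.999, -0.001, 0.0]
contact_force: [-5.9, 1.0, 21.1]
opening: 0.003
finger_force: 11.0
```

Request:
{"name": "step_arm", "arguments": {
  "increments": [
    [[0, 0, -0.1], [0, 0, 0]],
    [[0, 0, -0.1], [0, 0, 0]],
    [[0, 0, 0], [0, 0, 0]],
    [[0, 0, 0], [0, 0, 0]],
    [[0, 0, 0], [0, 0, 0]],
    [[0, 0, 0], [0, 0, 0]],
    [[0, 0, 0], [0, 0, 0]],
    [[0, 0, 0], [0, 0, 0]],
    [[0, 0, 0], [0, 0, 0]],
    [[0, 0, 0], [0, 0, 0]]
  ]
}}

```text
clock: 32.35
tool_pos: [0.558, -0.1886, 0.0853]
eef_rot: [-0.033, 0.999, -0.001, 0.001]
contact_force: [-10.3, 1.8, 37.5]
opening: 0.002
finger_force: 18.6
```

Request:
{"name": "step_arm", "arguments": {
  "increments": [
    [[0, 0, 1], [0, 0, 0]],
    [[0, 0, 2], [0, 0, 0]],
    [[0, 0, 3], [0, 0, 0]],
    [[0, 0, 4], [0, 0, 0]],
    [[0, 0, 4], [0, 0, 0]],
    [[0, 0, 4], [0, 0, 0]],
    [[0, 0, 2], [0, 0, 0]],
    [[0, 0, 1], [0, 0, 0]],
    [[0, 0, 0], [0, 0, 0]],
    [[0, 0, 0], [0, 0, 0]]
  ]
}}

```text
clock: 33.35
tool_pos: [0.557, -0.1887, 0.2894]
eef_rot: [-0.033, 0.999, 0.0, -0.001]
contact_force: [-0.5, 0.7, 1.1]
opening: 0.003
finger_force: 0.0
```

```bash
python3 lid.py s5
```

```text
[ 0.55704302 -0.18868363  0.28938532] [-0.51379175  0.67197251  1.13942484] 33.35
((487.3167724609375, -194.5496063232422), (183.57748413085938, 125.3647232055664), 3.799445390701294)
flange top: slopes,z mm [-0.00444061 -0.00409299] 84.86188644506363 ends +-72: 84.54216245808306 85.18161043204421
```

View pics/s5.png

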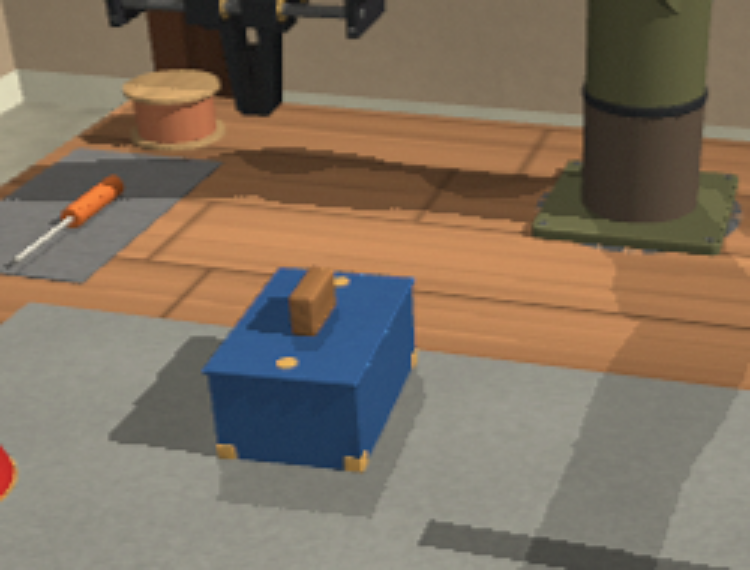

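The lid is home: the flange lies on the rim with no gap at 85 mm at both ends, and the tool is well clear.

```bash
python3 -c "
from plant import r
print(r.finish_job())"
```

```text
the job is handed in; nothing more can be done
None
```

The lampholder is in the box, the lid is pressed fully home at both ends (flange top measured at 85 mm at each end), and the job was handed in at about 33 s with the gripper clear; the jar, shade and spray can were never approached.

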